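# Close the bonder stage and reset its interlock with the two-button box

### The arm

A 6-joint arm with a two-finger parallel gripper is mounted at the origin on the work surface. World frame = base frame: x ahead of the robot, y to its left, z up, the work surface at z = 0. Lengths are in mm, angles in rad, forces in N, time in s.
With the tool pointing down it reaches from about 350 to 875 mm from the base axis. Payload 4.2 kg.
Tool frame: the origin (TCP) lies at the very end of the fingers, on their centre line; the grasp point (between the pads) lies 19 mm behind it (arm.pinch_z is the distance from the TCP to the grasp point, in mm); x points along the fingers, y is the direction in which the jaws open and shut, and the axes are right-handed (so a half turn about x gives the same grasp; the last joint's range is limited). The gripper opens to 85 mm and grips with 20 to 120 N. Pads are 22 mm wide; open, the fingers measure 114 mm over their backs; the gripper's body (76 mm by 85 mm) begins 54 mm behind the grasp point. The pads swing forward as they close: fully open they stand 13 mm farther back than shut.
Start: joints at [1.375, 0.385, 0.008, 0, -1.194, -0.259], TCP at [274.518, 561.462, 231.312] pointing down, gripper open.
Joint ranges: [-3.14, 3.14], [-1.21, 2.06], [-1.07, 1.41], [-3.16, 2.05], [-2.99, -0.16], [-3.1, 3.1]. Speed limits (rad/s): [2.79, 2.79, 3.14, 3.14, 3.14, 3.14].

### API

Orientations are given as a unit quaternion [x, y, z, w].
In Python, from bench import arm gives the robot as it stands.
- The arm moves only by the tool drive_tool, never from a script. Its argument "motion" is a list of rows, each a list of 4 numbers: the shift along the tool's x, y, z in mm, then the turn about the tool's x in degrees. In form: [[dx, dy, dz, spin], ...]. A call has 1 to 10 rows; each row shifts and turns the commanded pose from where the row before left it, along the tool's axes as they then stand; what a row does not reach is not made up. A row lasts 1/12 s, in which the tool goes at most 41.7 mm and 7.16 degrees, less where a joint would pass 70% of its speed; a pose out of reach is approached as far as the arm can. A call with a gripper value outside its range is refused whole. "grip" is the finger opening in mm, from 0 to 85.4, set as the call begins (left out, the last holds). The fingers move at their own pace and stop on an object; the grip force is fixed at half the most. Time passes only in rows, so rows that do not move let the fingers close. It gives the time, the measured TCP pose, the force and the opening at its end, in the units of the state.
- arm.read_state(): the state, without advancing time (a new reading comes with each control period).
- arm.get_image(name): name is "scene" or "top" or "wrist"; returns the picture (480x640x3 uint8, red, green, blue); there is no depth.
- arm.calibration(name): a dict with "K" (3x3 intrinsics, pixels), "eye" and "attitude" of the camera in the world; the wrist camera has in their place "T_tool_cam" (4x4, takes a point from camera to tool coordinates, whose origin is the TCP and whose axes are the tool frame's). Camera axes: x right, y up, looking along -z (the intrinsics and any distortion apply to the point x, -y, -z); pixel columns grow to the right and rows downward; lengths in mm; the calibration is good to about 2 mm. A picture is of the moment at which its call begins: read the wrist's pose just before it. calibration takes no time and is no camera call.
- arm.job_done(): hands the job in, once; it reports no verdict.
The state is a dict: "clock": time; "joints": joint angles; "joint_vel": joint speeds; "joint_efforts": joint torques, N m; "position": TCP position; "ee_rot": TCP orientation; "contact_force": force on the tool from outside, world axes, zero at the start; "wrist_torque": the same for the moment, N m; "gripper_width": finger opening in mm.
Only numpy, scipy, OpenCV 4.12 (cv2) and the standard library are available. Lean on these libraries where they do the work, as an engineer would, in place of code of your own. Each camera call takes 0.05 s, during which the arm holds its last target. There are 200 camera calls.

### The job

Push the wire bonder's sliding stage fully home into the machine with your fingertips. Then, with one fingertip on each, press both green buttons of the reset box down together, keep both held well down for three seconds so that the interlock resets, and let go so that both come back up. Only touch and press: do not lift, tip or shift the box, never press a green button by itself, and leave the yellow buttons and everything else on the bench alone.

Things in the scene. Friction and masses are not known exactly. Their poses are not given: they have to be found in the camera images.
- bonder: fixed wire-bonding machine: cream housing 400 x 340 x 360 mm with a low dark steel track (130 mm wide, top 20 mm above the table) reaching out of it along the machine's own +y, the end of the track 160 mm from the origin. Origin: on the table under the centre of the stage when home. Its z is up. The housing's front face is 160 mm from the origin on its -y side; a grey bond-head nose, underside 160 mm above the table, overhangs from there to 70 mm on the -y side
- stage (a joint): sliding work stage on that track: aluminium block 100 mm wide (machine x), 110 mm long (machine y), from 22 to 72 mm above the table, with a brass disc 90 mm across and 8 mm thick on top. Value = how far it stands out from home, in m: 0 = fully home against its stop, at most 0.11 out. It starts out. It closes along the machine's own -y, slides with about 3 N of friction and stays where it is left
- push_face (a point): centre of the stage's blue outer end face (100 x 50 mm, the one away from the housing, looking along the machine's own +y), 47 mm above the table; it moves with the stage, axes as the machine's
- green_box: the interlock reset box: loose grey box standing on the table, 62 mm (own x) x 118 mm (own y) x 46 mm high, 0.7 to 1 kg, with two green buttons 58 mm apart on top along its own y. Origin: centre of its underside; z up
- green_left (a joint): green round push-button cap, 28 mm across, at the +y end (+29 mm along the box's own y). 0 = up, 0.008 m = fully down; a spring needs about 1 N to start it and 3.5 N for fully down
- green_left_top (a point): centre of the top of that left green cap, 66 mm above the table when up; it sinks with the cap. The cap stands in a black collar 44 mm across whose rim is 8 mm below the top of the raised cap
- green_right (a joint): green round push-button cap, 28 mm across, at the -y end (-29 mm along the box's own y). 0 = up, 0.008 m = fully down; a spring needs about 1 N to start it and 3.5 N for fully down
- green_right_top (a point): centre of the top of that right green cap, 66 mm above the table when up; it sinks with the cap. The cap stands in a black collar 44 mm across whose rim is 8 mm below the top of the raised cap
- yellow_box: a look-alike with yellow caps, belonging to another job: leave it alone: loose grey box standing on the table, 62 mm (own x) x 118 mm (own y) x 46 mm high, 0.7 to 1 kg, with two yellow buttons 58 mm apart on top along its own y. Origin: centre of its underside; z up
- yellow_left (a joint): yellow round push-button cap, 28 mm across, at the +y end (+29 mm along the box's own y). 0 = up, 0.008 m = fully down; a spring needs about 1 N to start it and 3.5 N for fully down; not to be pressed
- yellow_right (a joint): yellow round push-button cap, 28 mm across, at the -y end (-29 mm along the box's own y). 0 = up, 0.008 m = fully down; a spring needs about 1 N to start it and 3.5 N for fully down; not to be pressed
- chip_tray: bystander, loose: black open chip tray, 85 x 85 x 22 mm. Origin: underside centre
- spool: bystander, loose: brass wire spool, 50 mm across, 28 mm high. Origin: underside centre
- vial: bystander, loose: small amber vial, 28 mm across, 50 mm high. Origin: underside centre
- jar: bystander, loose: jar, 52 mm across, 75 mm high. Origin: underside centre
- screwdriver: bystander, loose: screwdriver with a red handle, 150 mm long, lying down. Origin: under the middle of the tool; its own x points to the tip
- tweezers: bystander, loose: steel tweezers, about 115 mm long, 6 mm thick, lying down. Origin: underside centre
Mind the look-alikes: they are no part of the job. Leave any blue or orange look-alike of the green_box alone.

How it is judged (in metres and radians):
On the way, in this order (a step that is already met when the one before it is completed fails the run):
1. the stage has been pushed home (within 5 mm) (value of joint stage below 0.005 m), for 0.2 s.
2. both green buttons are held down together (each at least 5 of 8 mm) for 2.5 s on end, by the fingers, with the stage still home (value of joint each of green_left, green_right above 0.005 m and value of joint stage below 0.005 m and contact force between the fingers and green_box above 1 N), for 2.5 s.
At the end, for the whole second after the job is handed in: The stage is within 5 mm of home, all four buttons are up again (within 1.5 mm), both button boxes stand flat on the table within 25 mm of where they were, and the six bystanders are within 25 mm of where they were (value of joint stage below 0.005 m and value of joint each of green_left, green_right, yellow_left, yellow_right below 0.0015 m and distance of each of green_box, yellow_box, chip_tray, spool, vial, jar, screwdriver, tweezers from where it was at the start of the episode below 0.025 m and height (world z) of each of green_box, yellow_box below 0.006 m and angle between each of green_box, yellow_box's own z axis and vertical below 0.05 rad and linear speed of green_box below 0.02 m/s); the robot touches nothing.
It fails at once if one green button is pressed (over 5 mm) while the other is still up (under 1 mm) ((value of joint green_left above 0.005 m and value of joint green_right below 0.001 m) or (value of joint green_right above 0.005 m and value of joint green_left below 0.001 m)).
It fails at once if a yellow button is pressed (over 2.5 mm) (value of joint any of yellow_left, yellow_right above 0.0025 m).
It fails at once if a button box is lifted (8 mm), tipped (0.15 rad) or shifted (25 mm) (height (world z) of any of green_box, yellow_box above 0.008 m or angle between any of green_box, yellow_box's own z axis and vertical above 0.15 rad or distance of any of green_box, yellow_box from where it was at the start of the episode above 0.025 m).
It fails at once if a bystander is moved or lifted (25 mm) (distance of any of chip_tray, spool, vial, jar, screwdriver, tweezers from where it was at the start of the episode above 0.025 m).
It also fails if it takes over 51 s, if anything falls off the work surface, if the arm or the gripper's body presses on something with over 40 N, if the wrist force passes 120 N, or if a joint passes its speed limit or range.

## Working session

There is one attempt and no reset: what is moved stays moved. The work goes in short steps, Python scripts to look and compute and a tool call to move; the robot and the scene stay as the last step left them, time stands still between calls to the robot, and variables do not carry over. Pictures are saved under pics/ and viewed, about 8 in all and at most 12, crops included, and the job is handed in when it is done.

Besides the shell and the picture viewer there is one more tool, called after ">>>" as name(argument=value, ...) on one line, values as JSON. drive_tool: Moves the arm, as the interface text tells. Its arguments: {"type":"object","properties":{"motion":{"type":"array"},"grip":{"type":"number"}},"required":["motion"]}

```bash
mkdir -p pics; python3 - <<'E'
from bench import arm
import cv2,numpy as np
np.set_printoptions(precision=4,suppress=True)
for n in("scene","top"):
    im=arm.get_image(n); cv2.imwrite(f"pics/{n}0.png",im[:,:,::-1])
    print(n,arm.calibration(n))
print(arm.calibration("wrist"))
print(arm.read_state())
E
```

```text
scene {'K': array([[488.1505,   0.    , 326.5212],
       [  0.    , 488.1505, 240.7043],
       [  0.    ,   0.    ,   1.    ]]), 'eye': array([1291.7163, -159.9064,  744.9345]), 'attitude': array([0.3511, 0.2531, 0.5258, 0.7323])}
top {'K': array([[546.1891,   0.    , 313.2568],
       [  0.    , 546.1891, 249.0959],
       [  0.    ,   0.    ,   1.    ]]), 'eye': array([ 399.517 ,  106.3608, 1408.6201]), 'attitude': array([ 0.0248, -0.0244, -0.6967,  0.7165])}
{'K': array([[331.2586,   0.    , 319.1997],
       [  0.    , 331.2586, 235.5969],
       [  0.    ,   0.    ,   1.    ]]), 'T_tool_cam': array([[   0.001 ,    0.3059,   -0.9521, -142.0221],
       [   1.    ,   -0.0014,    0.0006,    0.2515],
       [  -0.0011,   -0.9521,   -0.3059,  -78.9791],
       [   0.    ,    0.    ,    0.    ,    1.    ]])}
{'clock': 0.1, 'joints': array([ 1.3746,  0.3855,  0.0068, -0.0004, -1.194 , -0.2586]), 'joint_vel': array([-0.0012, -0.0021,  0.0018,  0.0009, -0.0016,  0.0006]), 'joint_efforts': array([ -0.0005, -39.3321,  18.8928,   4.1979,  -0.0026,   0.    ]), 'position': array([274.3105, 561.0292, 230.3367]), 'ee_rot': array([-0.6888,  0.1602,  0.689 ,  0.1588]), 'contact_force': array([-0.8169,  0.4306,  0.3605]), 'wrist_torque': array([-0.0152, -0.0282,  0.053 ]), 'gripper_width': 85.52258463987408}
```

View pics/top0.png

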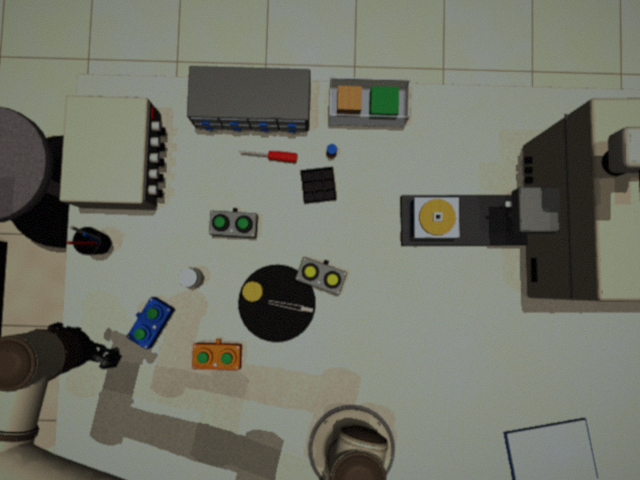

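View pics/scene0.png

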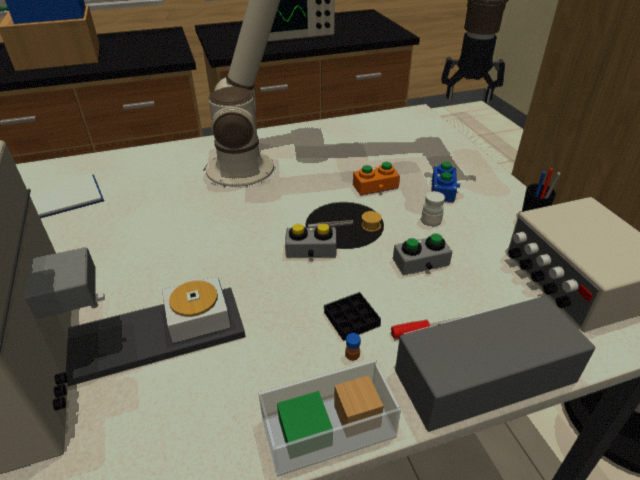

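Green-capped candidates (top view) are the grey box at (233,223), the blue box at (150,323) and the orange box at (217,356). The yellow-capped look-alike is at (321,276), and there's a green block in a bin at (384,100). The description fits the grey box at (233,223). The stage is at (437,217), with its blue face on the left, and home is to the right (world -y).

```bash
cat > h.py <<'E'
import cv2,numpy as np
from scipy.spatial.transform import Rotation as R
from bench import arm
np.set_printoptions(precision=2,suppress=True)
def cam(n,st=None):
    c=arm.calibration(n)
    if n!="wrist": return c["K"],R.from_quat(c["attitude"]).as_matrix(),c["eye"]
    T=c["T_tool_cam"];A=R.from_quat(st["ee_rot"]).as_matrix()
    return c["K"],A@T[:3,:3],A@T[:3,3]+st["position"]
def ray(C,p):
    K,A,e=C
    d=A@np.array([(p[0]-K[0,2])/K[0,0],-(p[1]-K[1,2])/K[1,1],-1]);return e,d/np.linalg.norm(d)
def onz(C,p,z):
    e,d=ray(C,p);return e+d*(z-e[2])/d[2]
def tri(Ca,pa,Cb,pb):
    a,d=ray(Ca,pa);b,f=ray(Cb,pb)
    t=np.linalg.lstsq(np.c_[d,-f],b-a,rcond=None)[0]
    return (a+d*t[0]+b+f*t[1])/2,np.linalg.norm(a+d*t[0]-b-f*t[1])
def blobs(im,lo,hi,roi,amin=30):
    x0,y0,x1,y1=roi;m=cv2.inRange(cv2.cvtColor(im[y0:y1,x0:x1],cv2.COLOR_RGB2HSV),lo,hi)
    n,l,s,c=cv2.connectedComponentsWithStats(m)
    return [(c[i]+[x0,y0],s[i]) for i in range(1,n) if s[i,4]>=amin]
E
python3 - <<'E'
from h import *
T=cv2.imread("pics/top0.png")[:,:,::-1].copy();S=cv2.imread("pics/scene0.png")[:,:,::-1].copy()
ct,cs=cam("top"),cam("scene")
gt=blobs(T,(40,90,40),(90,255,255),(205,205,262,242));gs=blobs(S,(40,90,40),(90,255,255),(390,228,455,275))
for p,s in gt: print("top",p,s,onz(ct,p,66))
for p,s in gs: print("sc",p,s,onz(cs,p,66))
dt=blobs(T,(15,90,60),(35,255,255),(405,190,470,245));ds=blobs(S,(10,90,60),(35,255,255),(160,275,225,320))
for p,s in dt: print("disc top",p,s,onz(ct,p,80))
for p,s in ds: print("disc sc",p,s,onz(cs,p,80))
# track end corners (rough) z=20
for p in [(401,195.5),(401,245.5),(513,196)]: print("track",p,onz(ct,p,20))
big=cv2.resize(np.hstack([T[190:255,395:525],T[195:260,190:270]]),None,fx=3.7,fy=3.7,interpolation=cv2.INTER_CUBIC)
cv2.imwrite("pics/crop0.png",big[:,:,::-1]);print(big.shape)
E
```

```text
top [219.1  221.46] [  9  11  12  12 110] [554.92 343.11  66.  ]
top [242.53 222.85] [ 32  12  12  12 110] [553.11 285.08  66.  ]
sc [435.75 238.73] [ 40   6  13  11 108] [560.27 342.73  66.  ]
sc [411.8  243.44] [ 16  10  13  11 109] [558.21 284.6   66.  ]
disc top [436.86 216.71] [ 14   9  37  36 928] [ 579.96 -191.88   80.  ]
disc sc [192.75 298.24] [   9    6   48   35 1235] [ 589.3  -192.64   80.  ]
track (401, 195.5) [ 640.32 -112.69   20.  ]
track (401, 245.5) [ 511.65 -114.86   20.  ]
track (513, 196) [ 647.1  -400.03   20.  ]
(240, 777, 3)
```

View pics/crop0.png

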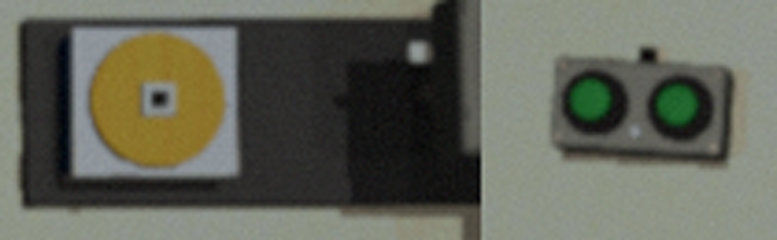

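```bash
cat > rel.py <<'E'
from h import *
import sys
s=arm.read_state();A=R.from_quat(s["ee_rot"]).as_matrix()
print("t",s["clock"],"pos",s["position"],"F",s["contact_force"],"M",s["wrist_torque"],"w",round(s["gripper_width"],1));print("tool axes cols\n",A,"\njaw deg",np.degrees(np.arctan2(A[1,1],A[0,1])))
if len(sys.argv)>3: print("tool delta",A.T@(np.array(list(map(float,sys.argv[1:4])))-s["position"]))
E
python3 rel.py 577 -95 150
```

```text
t 0.1 pos [274.31 561.03 230.34] F [-0.82  0.43  0.36] M [-0.02 -0.03  0.05] w 85.5
tool axes cols
 [[-0.   -0.44 -0.9 ]
 [-0.   -0.9   0.44]
 [-1.    0.   -0.  ]] 
jaw deg -116.06827854943188
tool delta [  81.28  456.12 -560.18]
```

>>> drive_tool(motion=[[20,0,0,-6.07],[20,0,0,-6.07],[20,0,0,-6.07],[20,0,0,-6.07],[0,36,-18,0],[0,36,-18,0],[0,36,-18,0],[0,36,-18,0],[0,36,-18,0],[0,36,-18,0]], grip=0)

```text
clock: 0.93
position: [375.9, 340.2, 151.0]
ee_rot: [-0.707, 0.011, 0.707, 0.011]
contact_force: [0.9, -0.1, 0.1]
gripper_width: -0.2
```

>>> drive_tool(motion=[[0,36,-18,0],[0,36,-18,0],[0,36,-18,0],[0,36,-18,0],[0,36,-18,0],[0,36,-18,0],[0,36,-18,0],[0,36,-18,0],[0,36,-18,0],[0,36,-18,0]])

```text
clock: 1.77
position: [544.7, -25.2, 151.1]
ee_rot: [-0.707, 0.011, 0.707, 0.011]
contact_force: [1.2, 0.8, -0.1]
gripper_width: -0.1
```

```bash
python3 rel.py 577 -95 42
```

```text
t 1.7667 pos [544.72 -25.2  151.08] F [ 1.17  0.76 -0.07] M [ 0.08 -0.05 -0.03] w -0.1
tool axes cols
 [[-0.   -0.03 -1.  ]
 [ 0.   -1.    0.03]
 [-1.   -0.    0.  ]] 
jaw deg -91.7843007425799
tool delta [109.06  68.76 -34.5 ]
```

>>> drive_tool(motion=[[10,28,-12,0],[10,28,-12,0],[0,0,0,0],[0,0,0,0]])

```text
clock: 2.1
position: [566.2, -81.5, 129.8]
ee_rot: [-0.706, 0.012, 0.708, 0.012]
contact_force: [0.2, 0.7, 0.1]
gripper_width: 0.3
```

```bash
python3 rel.py 577 -100 42
```

```text
t 2.1 pos [566.16 -81.49 129.82] F [0.23 0.66 0.06] M [-0.04 -0.03  0.05] w 0.3
tool axes cols
 [[-0.   -0.03 -1.  ]
 [-0.   -1.    0.03]
 [-1.    0.    0.  ]] 
jaw deg -91.97027975856777
tool delta [ 87.79  18.1  -11.73]
```

>>> drive_tool(motion=[[18,3,-2,0],[18,3,-2,0],[18,3,-3,0],[17,3,-3,0],[17,3,-2,0],[0,3,0,0],[0,8,0,0],[0,8,0,0],[0,8,0,0],[0,8,0,0]])

```text
clock: 2.93
position: [578.4, -130.4, 44.9]
ee_rot: [0.708, -0.011, -0.706, -0.011]
contact_force: [1.6, 3.6, 0.8]
gripper_width: 0.3
```

>>> drive_tool(motion=[[0,8,0,0],[0,8,0,0],[0,8,0,0],[0,8,0,0],[0,8,0,0],[0,5,0,0],[0,0,0,0]])

```text
clock: 3.52
position: [575.5, -176.6, 43.6]
ee_rot: [-0.707, 0.012, 0.707, 0.011]
contact_force: [0.0, -0.1, 0.3]
gripper_width: -0.1
```

>>> drive_tool(motion=[[0,6,0,0],[0,6,0,0],[0,6,0,0],[0,3,0,0],[0,2,0,0]])

```text
clock: 3.93
position: [575.4, -198.8, 43.3]
ee_rot: [0.707, -0.011, -0.707, -0.011]
contact_force: [2.1, 2.7, 0.3]
gripper_width: 0.3
```

>>> drive_tool(motion=[[0,2,0,0],[0,2,0,0],[0,2,0,0]])

```text
clock: 4.18
position: [575.0, -204.3, 43.3]
ee_rot: [0.707, -0.011, -0.707, -0.011]
contact_force: [2.4, 3.2, 0.4]
gripper_width: 0.2
```

>>> drive_tool(motion=[[0,2,0,0],[0,2,0,0],[0,0,0,0]])

```text
clock: 4.43
position: [575.0, -205.1, 43.3]
ee_rot: [0.707, -0.01, -0.707, -0.012]
contact_force: [2.6, 16.1, 2.4]
gripper_width: -0.3
```

>>> drive_tool(motion=[[0,-8,0,0],[0,-20,0,0],[-15,-20,0,0],[-35,0,0,0],[-35,0,0,0],[-20,-36,0,0],[0,-40,0,0],[0,-40,0,0],[0,-40,0,0],[0,-40,0,0]], grip=44)

```text
clock: 5.27
position: [581.0, 36.1, 148.3]
ee_rot: [-0.706, 0.012, 0.708, 0.011]
contact_force: [0.8, 0.3, -0.6]
gripper_width: 43.9
```

>>> drive_tool(motion=[[0,-40,0,0],[0,-40,0,0],[0,-40,0,0],[0,-40,0,0],[0,-40,0,0],[0,-20,0,0],[0,0,0,0],[0,0,0,0],[0,0,0,0]])

```text
clock: 6.02
position: [588.6, 254.1, 147.7]
ee_rot: [-0.706, 0.012, 0.708, 0.011]
contact_force: [0.6, 0.3, -0.1]
gripper_width: 43.9
```

```bash
python3 rel.py 554 314.1 100; python3 - <<'E'
from h import *
T=arm.get_image("top");ct=cam("top")
for p,s in blobs(T,(15,90,60),(35,255,255),(405,190,540,245)): print("disc top",p,s,onz(ct,p,80))
st=arm.read_state();W=arm.get_image("wrist")
b=np.hstack([cv2.resize(T[180:260,395:525],None,fx=3,fy=3),np.zeros((240,10,3),np.uint8)])
o=np.zeros((600,640,3),np.uint8);o[:240,:b.shape[1]]=b;o[240:]=cv2.resize(W,(480,360))[:, :] if 0 else np.pad(cv2.resize(W,(480,360)),((0,0),(0,160),(0,0)))
cv2.imwrite("pics/w1.png",o[:,:,::-1]);cv2.imwrite("pics/w1raw.png",W[:,:,::-1])
cw=cam("wrist",st)
for p,s in blobs(W,(40,90,40),(90,255,255),(0,0,640,480)): print("wr",p,s,onz(cw,p,66))
E
```

```text
t 6.0167 pos [588.57 254.05 147.69] F [ 0.56  0.25 -0.11] M [-0.02 -0.05  0.03] w 43.9
tool axes cols
 [[-0.   -0.03 -1.  ]
 [-0.   -1.    0.03]
 [-1.    0.    0.  ]] 
jaw deg -91.82029201225427
tool delta [ 47.65 -59.01  36.36]
disc top [470.11 216.63] [ 47   9  37  36 940] [ 582.45 -273.27   80.  ]
wr [201.33 285.34] [ 181  266   41   39 1181] [559.41 342.21  66.  ]
wr [280.42 283.66] [260 266  37  39 943] [558.92 283.14  66.  ]
```

View pics/w1.png

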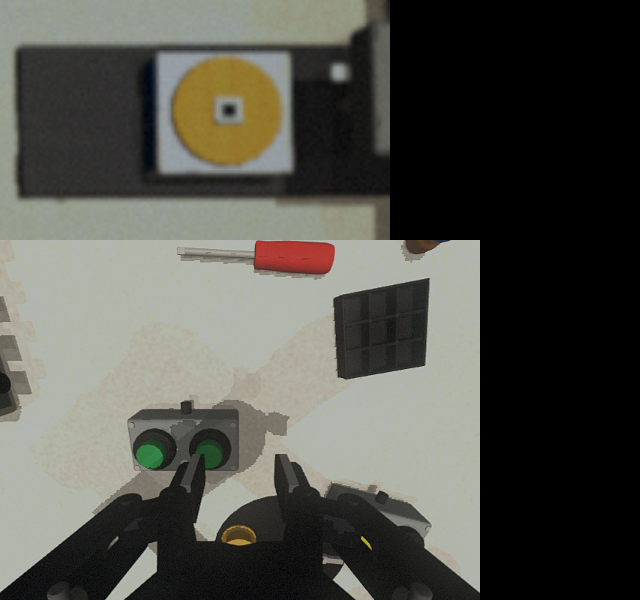

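>>> drive_tool(motion=[[0,-20,12,0],[0,-20,12,0],[0,-20,12,0],[16,0,0,0],[16,0,0,0],[16,0,0,0],[10,0,0,0],[0,0,0,0],[0,0,0,0],[0,0,0,0]], grip=48)

```text
clock: 6.95
position: [555.9, 316.5, 91.4]
ee_rot: [0.708, -0.011, -0.706, -0.011]
contact_force: [-0.6, -0.7, -0.1]
gripper_width: 48.0
```

```bash
python3 rel.py 554.5 314.1 66; python3 - <<'E'
from h import *
W=arm.get_image("wrist");S=arm.get_image("scene")
o=np.hstack([W[230:430,180:460],np.zeros((200,4,3),np.uint8)]);o=cv2.resize(o,None,fx=2,fy=2)
p=cv2.resize(S[200:290,360:500],None,fx=2.2,fy=2.2)
c=np.zeros((400,o.shape[1]+0,3),np.uint8);c[:]=o
q=np.zeros((400,800-o.shape[1],3),np.uint8);pp=cv2.resize(p,(q.shape[1],int(q.shape[1]*90/140)));q[:pp.shape[0]]=pp
o=np.hstack([c,q]);S2=cv2.resize(S[190:290,350:500],(300,200))
cv2.imwrite("pics/w2.png",np.vstack([o,np.pad(S2,((0,0),(0,500),(0,0)))])[:,:,::-1])
E
```

```text
t 6.95 pos [555.9  316.46  91.41] F [-0.59 -0.67 -0.07] M [-0.02 -0.02  0.01] w 48.0
tool axes cols
 [[ 0.   -0.03 -1.  ]
 [ 0.   -1.    0.03]
 [-1.   -0.   -0.  ]] 
jaw deg -91.80557183343011
tool delta [25.4   2.42  1.36]
```

View pics/w2.png

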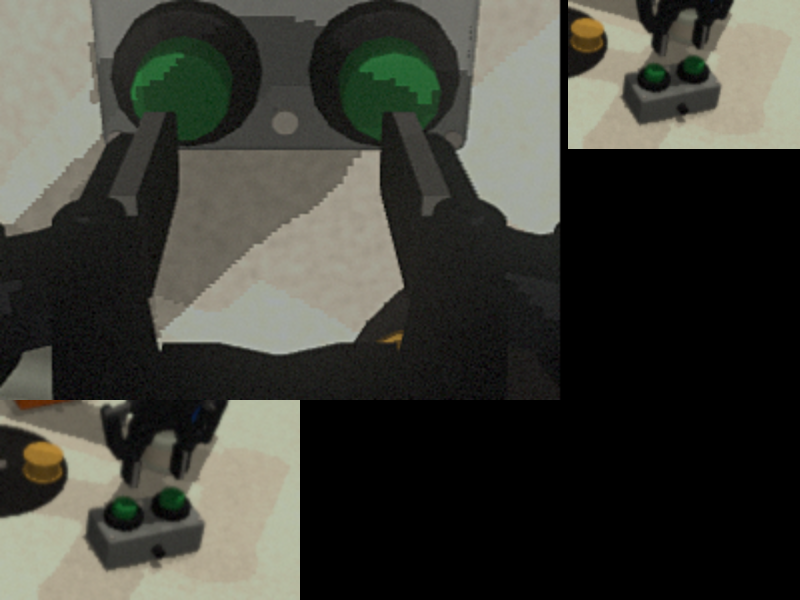

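>>> drive_tool(motion=[[6,1.2,0.7,0],[6,1.2,0.7,0],[5,0,0,0],[3,0,0,0],[0,0,0,0],[0,0,0,0]])

```text
clock: 7.55
position: [553.5, 314.2, 69.9]
ee_rot: [-0.707, 0.011, 0.707, 0.011]
contact_force: [-0.4, -0.5, -0.4]
gripper_width: 47.8
```

>>> drive_tool(motion=[[2,0,0,0],[1,0,0,0],[0,0,0,0]])

```text
clock: 7.8
position: [553.7, 314.5, 67.5]
ee_rot: [0.707, -0.011, -0.707, -0.011]
contact_force: [-0.5, 0.2, 0.3]
gripper_width: 48.2
```

>>> drive_tool(motion=[[1,0,0,0],[1,0,0,0],[0,0,0,0]])

```text
clock: 8.05
position: [553.8, 314.5, 65.6]
ee_rot: [0.707, -0.011, -0.707, -0.011]
contact_force: [-0.6, -0.5, 2.8]
gripper_width: 47.9
```

>>> drive_tool(motion=[[1,0,0,0],[1,0,0,0],[0,0,0,0]])

```text
clock: 8.3
position: [553.8, 314.5, 63.6]
ee_rot: [0.707, -0.011, -0.707, -0.011]
contact_force: [-0.8, -0.0, 4.9]
gripper_width: 48.2
```

>>> drive_tool(motion=[[1,0,0,0],[1,0,0,0],[1,0,0,0],[0,0,0,0]])

```text
clock: 8.63
position: [553.8, 314.5, 60.6]
ee_rot: [0.707, -0.011, -0.707, -0.011]
contact_force: [-1.4, 0.4, 5.6]
gripper_width: 48.0
```

```bash
python3 rel.py
```

```text
t 8.6333 pos [553.8  314.48  60.63] F [-1.38  0.39  5.55] M [ 0.07  0.43 -0.04] w 48.0
tool axes cols
 [[ 0.   -0.03 -1.  ]
 [ 0.   -1.    0.03]
 [-1.   -0.   -0.  ]] 
jaw deg -91.76287518098337
```

>>> drive_tool(motion=[[1,0,0,0],[0.6,0,0,0],[0,0,0,0],[0,0,0,0]])

```text
clock: 8.97
position: [553.8, 314.5, 59.5]
ee_rot: [0.707, -0.011, -0.707, -0.011]
contact_force: [-2.0, -0.7, 6.1]
gripper_width: 48.3
```

```bash
python3 rel.py; python3 - <<'E'
from h import *
W=arm.get_image("wrist");S=arm.get_image("scene")
a=cv2.resize(W[200:420,200:440],None,fx=1.8,fy=1.8);b=cv2.resize(S[210:280,380:465],(360,a.shape[0]))
cv2.imwrite("pics/w3.png",np.hstack([a,b])[:,:,::-1])
E
```

```text
t 8.9667 pos [553.78 314.46  59.45] F [-2.01 -0.73  6.11] M [-0.09  0.57 -0.01] w 48.3
tool axes cols
 [[ 0.   -0.03 -1.  ]
 [ 0.   -1.    0.03]
 [-1.   -0.   -0.  ]] 
jaw deg -91.76334093463903
```

View pics/w3.png

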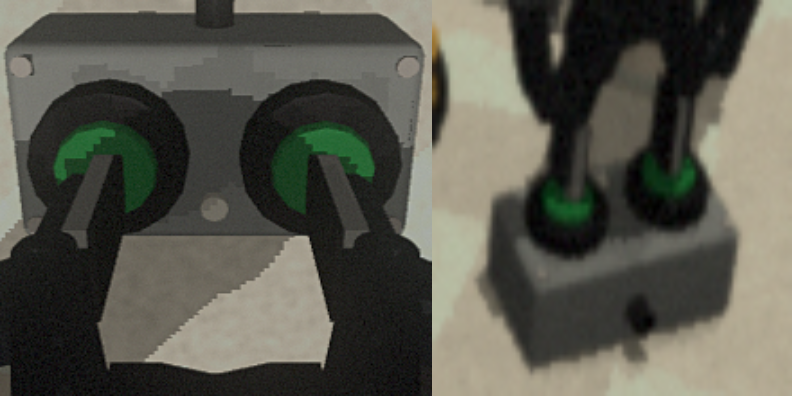

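Both tips are centred on their caps, and both caps are sunk nearly into their collars (wrist crop about (105,165) and (325,165)). Next I press slightly deeper and hold.

>>> drive_tool(motion=[[0.6,0,0,0],[0,0,0,0],[0,0,0,0],[0,0,0,0],[0,0,0,0],[0,0,0,0],[0,0,0,0],[0,0,0,0],[0,0,0,0],[0,0,0,0]])

```text
clock: 9.9
position: [553.8, 314.5, 59.4]
ee_rot: [0.707, -0.011, -0.707, -0.011]
contact_force: [-2.7, -0.1, 8.3]
gripper_width: 48.0
```

>>> drive_tool(motion=[[0,0,0,0],[0,0,0,0],[0,0,0,0],[0,0,0,0],[0,0,0,0],[0,0,0,0],[0,0,0,0],[0,0,0,0],[0,0,0,0],[0,0,0,0]])

```text
clock: 10.73
position: [553.8, 314.5, 59.4]
ee_rot: [0.707, -0.011, -0.707, -0.011]
contact_force: [-2.3, 0.2, 9.3]
gripper_width: 48.3
```

>>> drive_tool(motion=[[0,0,0,0],[0,0,0,0],[0,0,0,0],[0,0,0,0],[0,0,0,0],[0,0,0,0],[0,0,0,0],[0,0,0,0],[0,0,0,0],[0,0,0,0]])

```text
clock: 11.57
position: [553.8, 314.5, 59.4]
ee_rot: [0.707, -0.011, -0.707, -0.011]
contact_force: [-3.8, -0.4, 8.8]
gripper_width: 48.2
```

>>> drive_tool(motion=[[0,0,0,0],[0,0,0,0],[0,0,0,0],[0,0,0,0],[0,0,0,0],[0,0,0,0],[0,0,0,0],[0,0,0,0],[0,0,0,0],[0,0,0,0]])

```text
clock: 12.4
position: [553.8, 314.5, 59.4]
ee_rot: [0.707, -0.011, -0.707, -0.011]
contact_force: [-2.4, -0.3, 9.0]
gripper_width: 47.9
```

>>> drive_tool(motion=[[-2,0,0,0],[-3,0,0,0],[-4,0,0,0],[-12,0,0,0],[-25,0,0,0],[-35,0,0,0],[-35,0,0,0],[0,0,0,0],[0,0,0,0],[0,0,0,0]])

```text
clock: 13.23
position: [552.9, 313.8, 173.6]
ee_rot: [-0.706, 0.011, 0.708, 0.011]
contact_force: [0.1, 0.3, -1.3]
gripper_width: 47.7
```

```bash
python3 rel.py; python3 - <<'E'
from h import *
T=arm.get_image("top");S=arm.get_image("scene");ct=cam("top");cs=cam("scene")
for p,s in blobs(S,(40,90,40),(90,255,255),(390,228,455,275)): print("sc",p,s[4],onz(cs,p,66))
for p,s in blobs(T,(15,90,60),(35,255,255),(405,190,540,245)): print("disc",onz(ct,p,80))
cv2.imwrite("pics/s4.png",S[:,:,::-1])
E
```

```text
t 13.2333 pos [552.9  313.85 173.61] F [ 0.14  0.26 -1.29] M [ 0.01  0.03 -0.01] w 47.7
tool axes cols
 [[-0.   -0.03 -1.  ]
 [-0.   -1.    0.03]
 [-1.    0.    0.  ]] 
jaw deg -91.81475017978909
sc [435.81 238.69] 105 [560.16 342.94  66.  ]
sc [411.86 243.41] 110 [558.15 284.78  66.  ]
disc [ 582.3  -273.27   80.  ]
```

View pics/s4.png

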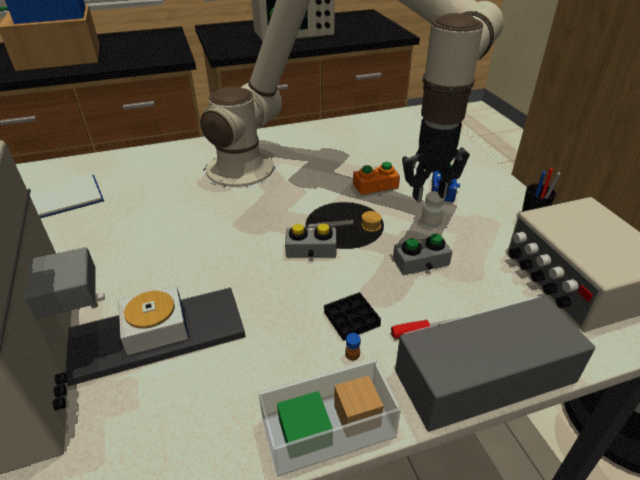

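The stage is home at (152,315). The green caps at (412,243) and (436,239) are back up, within 0.1 px of where they started, and everything else looks undisturbed. I'm handing in the job.

```bash
python3 -c "
from bench import arm
arm.job_done()"
```

```text
the job is handed in; nothing more can be done
```

The stage is home, and both green buttons of the grey reset box were held down together and have come back up. I handed the job in at about 13.2 s on the robot's clock. No verdict was reported.

- **Stage:** I pushed it about 81 mm with the closed fingertips until the force rose to 16 N at the stop. The last top view puts the disc centre at y = -273.3 mm; I had estimated home at -273.8 mm.
- **Buttons:** I pressed both with the fingers 48 mm open, one tip centred on each cap. They were held about 6.5–8 mm down (8–9 N in total, depth judged from tip height and force) for over 3.3 s, then released.
- **Last checks:** The caps and box are within about 0.2 mm of where they started in the scene view, and the contact force is about zero within noise. I checked the yellow box and bystanders only by eye; they look undisturbed.
- **Disagreement:** The scene and wrist cameras placed the caps 4–6 mm farther out in x than the top camera, probably because they also see the sides of the caps. I used the top camera, and the close-up confirmed the tips were centred.

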